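# Load the filter cassette and latch the sample chamber

## Task

Stand the filter cassette fully down in its nest inside the open sample chamber, then push the sliding guard shut over it until the spring bolt clicks behind the catch and holds the guard by itself. Push steadily and feel for the click: do not slam the guard or force it hard into the rubber buffer, and leave the other things on the table where they are.

Things in the scene. Friction and masses are not known exactly. Their poses are not given: they have to be found in the camera images.
- chamber: Sample chamber, a black metal box fixed to the table: 156 mm along its x, 400 mm along its y (-250 to +150 mm), walls up to 78 mm above the table, open on top over x -70..+70, y -68..+56 mm where the guard leaves it bare. Origin on the table under the middle of that opening, z up; yaw varies. The guard slides on top along y and shuts towards +y.
- nest (a point): Floor centre of the nest in the middle of the opening, 8 mm above the table, axes as the chamber's. A rectangular pocket in an aluminium plate (66 x 80 mm): 29 mm along the chamber's x, 45 mm along its y, 10 mm deep (rim 18 mm above the table). The cassette's foot fits with 2.5 mm to spare on each side.
- cassette_mid (a point): Centre (half-way up) of the filter cassette: loose upright aluminium block with round glass window, 24 mm along its x (through the window), 40 mm along its y, 64 mm tall, 0.1 to 0.2 kg. Seated, this point is 40 mm above the table, cassette x along chamber x (either way round). Grip it across the 24 mm, here or up to 18 mm higher: lower, fingertips meet the nest plate.
- guard (a joint): Sliding guard, an aluminium plate 146 x 150 mm on top of the chamber (top face 88 mm above the table). Value: how far it is open, m; starts at 0.140 to 0.165. It latches somewhere from -0.011 to +0.011: the keeper is adjustable and its place is not measured, so the end must be felt. Friction about 1.5 N. A tongue with a ramp on its front edge runs into the keeper.
- guard_tab (a point): Centre of the guard's handle tab, moving with the guard: an upright steel plate on top of it, 70 mm along the chamber's x, 10 mm thick along y, from 88 to 130 mm above the table (this point 109 mm). Axes as the chamber's. Push it towards +y, for instance with shut fingers from its -y side.
- bolt (a joint): Lift (m) of the sprung latch bolt, an upright steel pin with a round knob on top, in the keeper (dark steel bracket at the chamber's +y end). 0 is down. The ramp on the guard's tongue lifts it 5 mm (a push of about 3 to 8 N), then it snaps down behind the tongue's shoulder and holds the guard: the click.
- buffer (a joint): Squeeze (m) of the sprung rubber buffer in the keeper, met head-on by the tongue 5 mm before the latched place. 0 is free; 1.8 N per mm. Once latched it stays squeezed about 5 mm (9 N), pressing the guard back on the bolt. About 11 N of push, friction included, makes the click; beyond 10 mm (18 N on it, 19 to 20 N of push) the buffer is overloaded.
- optic_mount: Bystander, leave alone: round lens mount on a short steel post and a black disc foot, foot 48 mm across, 78 mm tall. Origin under its middle.
- lens_tube: Bystander, leave alone: black lens tube standing on end, 31 mm across, 55 mm tall. Origin under its middle.
- driver: Bystander, leave alone: screwdriver, 170 mm long, lying on the table. Origin under its middle.
- screw_jar: Bystander, leave alone: clear jar of 52 mm diameter, 65 mm tall, with a black cap. Origin under its middle.
- angle_block: Bystander, leave alone: black L-shaped angle block, foot 50 x 50 mm, 62 mm tall. Origin under its middle.
- meter_head: Bystander, leave alone: flat grey meter head, a disc 60 mm across, 18 mm tall. Origin under its middle.
Mind the look-alikes: they are no part of the job. What is shaped like the part that bears cassette_mid but green or pink is not meant.

How it is judged:
On the way, in this order (a step that is already met when the one before it is completed fails the run):
1. the cassette stands fully down in the nest, let go, with the guard still open (x of cassette_mid in the frame of chamber between -0.005 and 0.005 m and y of cassette_mid in the frame of chamber between -0.005 and 0.005 m and z of cassette_mid in the frame of chamber between 0.0365 and 0.0435 m and angle between cassette_mid's own z axis and vertical below 0.1 rad and value of joint guard above 0.08 m and contact force between the fingers and cassette below 0.2 N), for 0.3 s.
2. the guard is pushed home and the bolt has dropped behind its shoulder (value of joint bolt below 0.002 m and value of joint buffer above 0.0025 m and value of joint guard below 0.016 m), for 0.2 s.
At the end, for the whole second after the job is handed in: The cassette stands in the nest (centre within 5 mm of the nest's middle in plan and 36.5 to 43.5 mm above the table, within 0.1 rad of upright); the guard is home, open by less than 16 mm, and at rest, held by the bolt: bolt down to within 2 mm with the buffer still squeezed by more than 2.5 mm (all of step 2 and x of cassette_mid in the frame of chamber between -0.005 and 0.005 m and y of cassette_mid in the frame of chamber between -0.005 and 0.005 m and z of cassette_mid in the frame of chamber between 0.0365 and 0.0435 m and angle between cassette_mid's own z axis and vertical below 0.1 rad and velocity of joint guard between -0.01 and 0.01 m/s); the robot touches nothing.
It fails at once if the buffer is overloaded (squeezed by more than 10 mm, 18 N) (value of joint buffer above 0.01 m).
It fails at once if one of the other loose things is moved by more than 30 mm (distance of any of optic_mount, lens_tube, driver, screw_jar, angle_block, meter_head from where it was at the start of the episode above 0.03 m).
It also fails if it takes over 59 s, if anything falls off the work surface, if the arm or the gripper's body presses on something with over 40 N, if the wrist force passes 120 N, or if a joint passes its speed limit or range.

## Robot

A 6-joint arm with a two-finger parallel gripper is mounted at the origin on the work surface. World frame = base frame: x ahead of the robot, y to its left, z up, the work surface at z = 0. Lengths are in m, angles in rad, forces in N, time in s.
With the tool pointing down it reaches from about 0.25 to 0.725 m from the base axis. Payload 4 kg.
Tool frame: the origin (TCP) lies on the front face of the gripper's body, between the roots of the fingers; the fingertips stand 73 mm ahead of it and the grasp point (between the pads) lies 54 mm ahead of it; z points along the fingers, y is the direction in which the jaws open and shut (so a half turn about z gives the same grasp; the last joint's range is limited). The gripper opens to 85 mm and grips with 20 to 120 N. Pads are 22 mm wide; open, the fingers measure 114 mm over their backs; the gripper's body (76 mm by 85 mm) begins 54 mm behind the grasp point. The pads swing forward as they close: fully open they stand 13 mm farther back than shut.
Start: joints at [0, 0.241, 0.005, 1.335, 0, 1.571], TCP at [0.5, -0, 0.304] pointing down, gripper open.
Joint ranges: [-2.72, 2.72], [-1.05, 1.87], [-1.09, 1.28], [-1.99, 2.15], [-1.42, 1.44], [-3.14, 3.14]. Speed limits (rad/s): [2.79, 2.79, 3.14, 3.14, 3.14, 3.14].

## Interface

Orientations are given as a unit quaternion [x, y, z, w].
In Python, from workcell import sensors, camera, order gives the robot as it stands. The module is installed in compiled form; this text tells all that it offers.
- The arm moves only by the shell command python3 -m inch 'ROWS'. ROWS is JSON, one flat list of numbers, 5 for each row, row after row: the opening, from -1 (shut) to 1 (fully open), then the shift along the tool's x, y, z in mm, then the turn about the tool's z in units of 6 degrees (1.0 is 6 degrees). A call has 1 to 8 rows; each row is the pose to reach, as a shift and turn from the pose commanded when the call began, along the tool's axes at that moment; what a row does not reach only later rows make up. A row lasts 1/10 s, in which the tool goes at most 50 mm and 8.59 degrees, less where a joint would pass 70% of its speed; a pose out of reach is approached as far as the arm can. A call with a gripper value outside its range is refused whole. The fingers move at their own pace and stop on an object; the grip force is fixed at half the most. Time passes only in rows, so rows that repeat a pose let the fingers close. It gives the time, the measured TCP pose, the force and the opening at its end, in the units of the state.
- sensors.get_obs(): the state, without advancing time (a new reading comes with each control period).
- camera(name): name is "scene" or "side" or "wrist"; returns a dict with "pixels" (420x560x3 uint8, red, green, blue), "intrinsics" (3x3 intrinsics, pixels), "extrinsics" (4x4, takes a point from camera to world coordinates). Camera axes: x right, y down, z forward; pixel columns grow to the right and rows downward; lengths in m; the calibration is good to about 2 mm. A picture is of the moment at which its call begins. There is no depth.
- order.job_done(): hands the job in, once; it reports no verdict.
The state is a dict: "clock": time; "joint_pos": joint angles; "joint_vel": joint speeds; "tau": joint torques, N m; "eef_pos": TCP position; "tool_rot": TCP orientation; "ft_force": force on the tool from outside, world axes, zero at the start; "ft_torque": the same for the moment, N m; "grip_width": finger opening in m.
Only numpy, scipy, OpenCV 4.12 (cv2) and the standard library are available. Lean on these libraries where they do the work, as an engineer would, in place of code of your own. Each camera call takes 0.05 s, during which the arm holds its last target.

## Working session

There is one attempt and no reset: what is moved stays moved. The work goes in short steps, Python scripts to look and compute and a shell command to move; the robot and the scene stay as the last step left them, time stands still between calls to the robot, and variables do not carry over. Pictures are saved under pics/ and viewed, and the job is handed in when it is done.

```bash
mkdir -p pics; python3 - <<'E'
from workcell import sensors, camera
import cv2,numpy as np
o=sensors.get_obs()
for k in o: print(k,np.round(o[k],4))
for n in ["scene","side","wrist"]:
    c=camera(n); cv2.imwrite(f"pics/{n}0.png",c["pixels"][:,:,::-1]); print(n,c["intrinsics"].tolist(),np.round(c["extrinsics"],4).tolist())
E
```

```text
clock 0.0
joint_pos [0.     0.2414 0.0037 1.3352 0.     1.5708]
joint_vel [ 0.0004 -0.0013 -0.001   0.0002  0.0002  0.0022]
tau [ 6.00000e-04 -3.72316e+01  2.52407e+01  1.68000e-02  0.00000e+00
  0.00000e+00]
eef_pos [0.4995 0.     0.303 ]
tool_rot [ 7.071e-01  7.071e-01 -7.000e-04 -7.000e-04]
ft_force [-0.5166 -0.3687  0.0581]
ft_torque [0.021  0.0353 0.0281]
grip_width 0.0855
scene [[406.83840454979156, 0.0, 282.357321760067], [0.0, 406.83840454979156, 213.87086104115272], [0.0, 0.0, 1.0]] [[-0.0625, 0.7576, -0.6498, 1.225], [0.9979, 0.0358, -0.0542, 0.025], [-0.0179, -0.6518, -0.7582, 0.8706], [0.0, 0.0, 0.0, 1.0]]
side [[456.4415504483884, 0.0, 280.7744783135781], [0.0, 456.4415504483884, 207.62459018639083], [0.0, 0.0, 1.0]] [[0.9418, -0.1817, 0.2828, 0.1632], [-0.3361, -0.5296, 0.7788, -1.0617], [0.0083, -0.8286, -0.5599, 0.8403], [0.0, 0.0, 0.0, 1.0]]
wrist [[344.199422523181, 0.0, 282.6389059967072], [0.0, 344.199422523181, 208.8411840393995], [0.0, 0.0, 1.0]] [[1.0, 0.001, -0.0001, 0.4992], [0.001, -0.9646, -0.2636, 0.0669], [-0.0003, 0.2636, -0.9646, 0.3724], [0.0, 0.0, 0.0, 1.0]]
```

View pics/scene0.png

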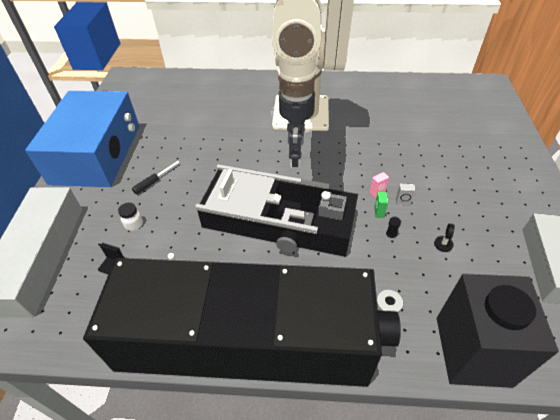

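View pics/side0.png

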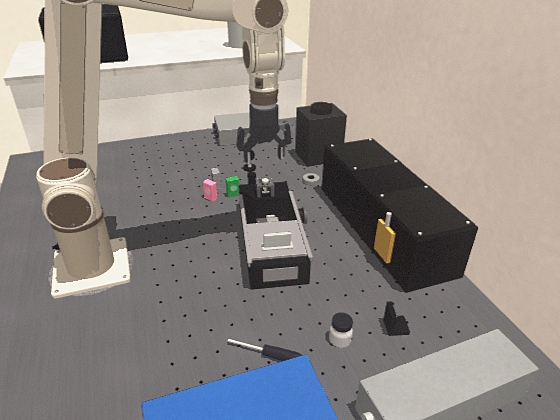

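View pics/wrist0.png

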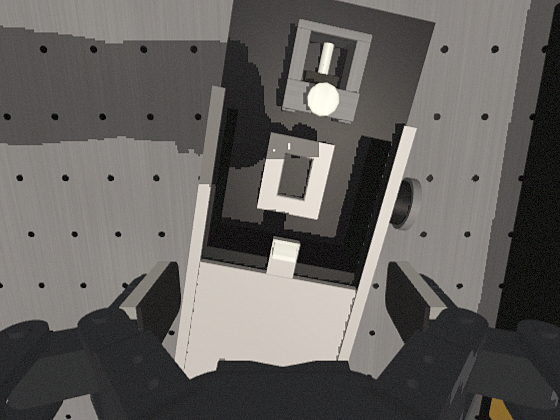

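Scene view: chamber in the middle (about 280,210), keeper at its right end (332,203). Cassette candidates: pink (380,184), green (381,205) and a grey block with a round window (405,193). The grey aluminium one fits the description. I'll check it in an enlarged crop.

```bash
python3 - <<'E'
import cv2,numpy as np
a=cv2.imread("pics/scene0.png")[160:260,190:460]; b=cv2.imread("pics/side0.png")[150:290,150:330]
cv2.imwrite("pics/c1.png",cv2.resize(cv2.imread("pics/scene0.png")[165:255,350:470],None,fx=6,fy=6,interpolation=cv2.INTER_CUBIC))
cv2.imwrite("pics/c2.png",cv2.resize(b,None,fx=4,fy=4,interpolation=cv2.INTER_CUBIC))
E
```

```text
(no output)
```

View pics/c1.png

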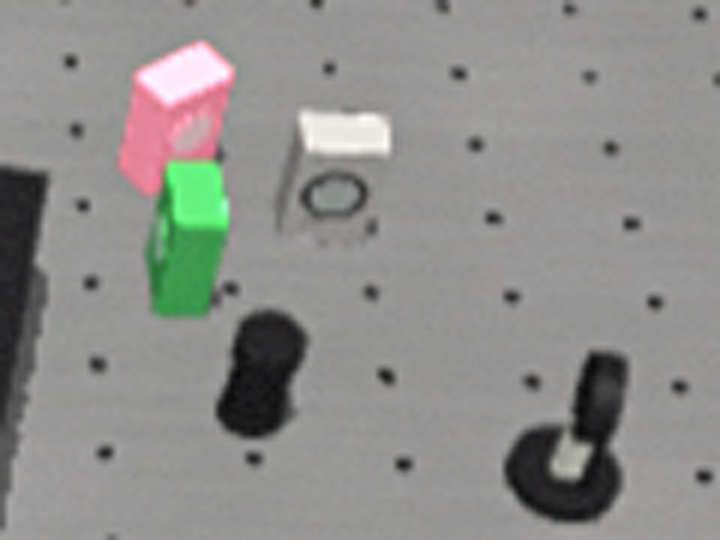

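View pics/c2.png

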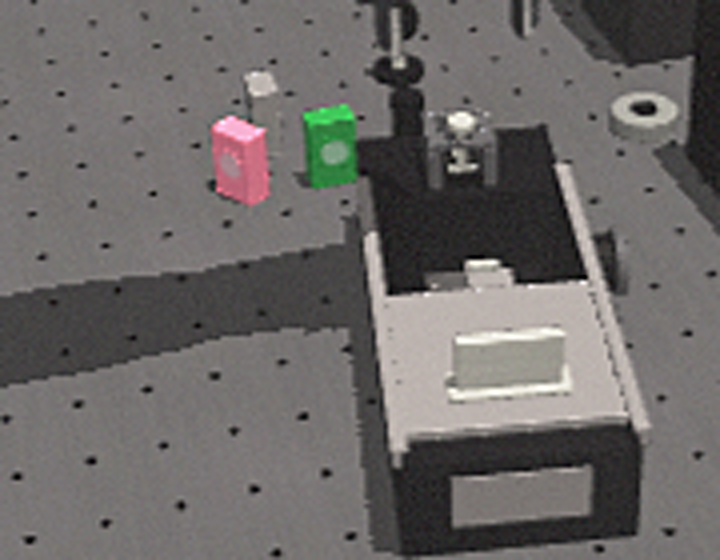

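The crop confirms it: the grey block with the round window (c1 about 340,180) is the cassette. The pink and green ones are look-alikes. Next I'll convert pixels to positions, using enlarged views for the corners.

```bash
cat > h.py <<'E'
import numpy as np,cv2
from workcell import camera,sensors
def shot(n,f):
    c=camera(n); cv2.imwrite(f"pics/{f}.png",c["pixels"][:,:,::-1]); np.savez(f"{f}.npz",K=c["intrinsics"],E=c["extrinsics"]); return c
def bp(f,uv,z):
    d=np.load(f+".npz");K,E=d["K"],d["E"];out=[]
    for u,v in uv:
        r=E[:3,:3]@np.linalg.inv(K)@[u,v,1]; t=(z-E[2,3])/r[2]; out.append((E[:3,3]+t*r)[:3])
    return np.array(out)
def pj(f,P):
    d=np.load(f+".npz");K,E=d["K"],d["E"];P=np.atleast_2d(P)
    q=(P-E[:3,3])@E[:3,:3]; q=q@K.T; return q[:,:2]/q[:,2:]
E
python3 - <<'E'
from h import *
for n in ["scene","side","wrist"]: shot(n,n+"1")
q=bp("scene1",[(350+x/6,165+y/6) for x,y in [(302,112),(388,115),(390,155),(303,152)]],0.064)
print(np.round(q,4),q.mean(0)); print(np.linalg.norm(np.diff(q,axis=0),axis=1))
q=bp("side1",[(150+260/4,150+83/4)],0.064);print("side",q)
w=cv2.imread("pics/wrist1.png")
cv2.imwrite("pics/w1.png",cv2.resize(w[5:265,190:440],None,fx=2.3,fy=2.3,interpolation=cv2.INTER_CUBIC))
E
```

```text
[[0.4081 0.2873 0.064 ]
 [0.4083 0.3264 0.064 ]
 [0.434  0.3236 0.064 ]
 [0.4339 0.2846 0.064 ]] [0.42107354 0.30546924 0.064     ]
[0.03911071 0.02588858 0.03899146]
side [[0.41743246 0.30532639 0.064     ]]
```

View pics/w1.png

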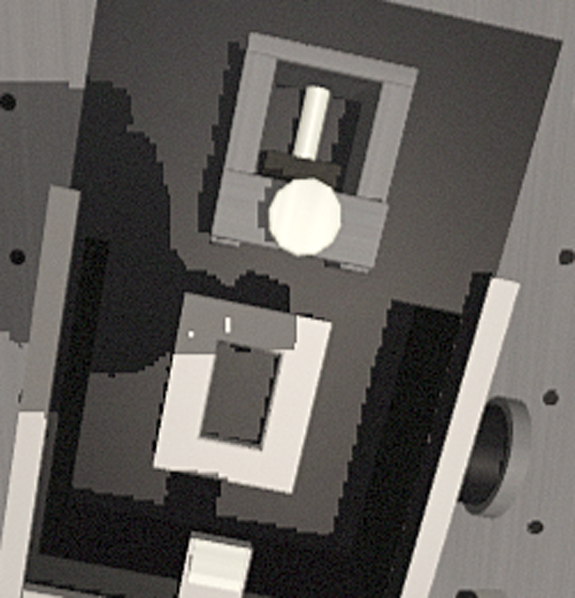

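```bash
python3 - <<'E'
from h import *
f=lambda L:[(190+x/2.3,5+y/2.3) for x,y in L]
q=bp("wrist1",f([(185,293),(331,322),(292,493),(153,467)]),0.018)
print(np.round(q,4),q.mean(0)); print(np.linalg.norm(np.diff(q,axis=0),axis=1))
e=[q[1]-q[0],q[2]-q[3]];print([np.degrees(np.arctan2(v[1],v[0])) for v in e])
e=[q[0]-q[3],q[1]-q[2]];print([np.degrees(np.arctan2(-v[0],v[1])) for v in e])
p=bp("wrist1",f([(217,341),(280,353),(262,450),(199,438)]),0.018)
print("pocket",p.mean(0),np.linalg.norm(np.diff(p,axis=0),axis=1))
# rails, right outer edge
r=bp("wrist1",f([(519,282),(436,597)]),0.090);v=r[0]-r[1];print("rail",r,np.degrees(np.arctan2(-v[0],v[1])))
E
```

```text
[[ 0.4873  0.0497  0.018 ]
 [ 0.5517  0.0373  0.018 ]
 [ 0.5366 -0.0418  0.018 ]
 [ 0.4718 -0.0292  0.018 ]] [0.51185315 0.00398433 0.018     ]
[0.06564445 0.08048124 0.06608009]
[np.float64(-10.952234252040496), np.float64(-10.96269265817773)]
[np.float64(-11.117826436028846), np.float64(-10.807663678076159)]
pocket [0.51155832 0.00398978 0.018     ] [0.02864772 0.04522252 0.02960179]
rail [[ 0.60595577  0.05705037  0.09      ]
 [ 0.58601669 -0.06182772  0.09      ]] -9.521428662433054
```

```bash
python3 -m inch '[1,50,-15,0,0, 1,100,-30,0,0, 1,150,-45,0,0, 1,200,-55,0,0, 1,240,-65,0,0, 1,280,-75,0,0, 1,301,-80,0,0, 1,301,-80,0,0]'
python3 -m inch '[1,0,0,0,0, 1,0,0,0,0]'
python3 - <<'E'
from h import *
shot("wrist","w2")
a=bp("scene1",[(350+185/6,165+70/6),(350+195/6,165+185/6)],0.064);print(a)
E
```

```text
clock: 1.1
eef_pos: [0.4191, 0.3037, 0.3036]
tool_rot: [0.705, 0.709, 0.0, -0.0]
ft_force: [0.6, 0.2, 0.2]
grip_width: 0.0855
clock: 1.3
eef_pos: [0.4202, 0.3, 0.3038]
tool_rot: [0.708, 0.707, -0.0, 0.0]
ft_force: [-0.5, -0.3, -0.5]
grip_width: 0.0852
[[0.38253947 0.23623284 0.064     ]
 [0.45684001 0.23371971 0.064     ]]
```

View pics/w2.png

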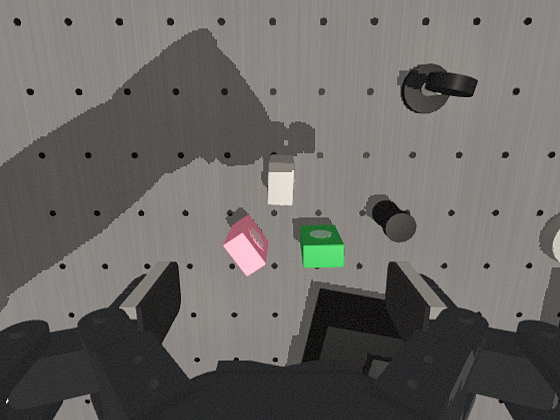

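```bash
python3 - <<'E'
from h import *
w=cv2.imread("pics/w2.png")
cv2.imwrite("pics/w2c.png",cv2.resize(w[140:280,215:355],None,fx=4,fy=4,interpolation=cv2.INTER_CUBIC))
E
```

```text
(no output)
```

View pics/w2c.png

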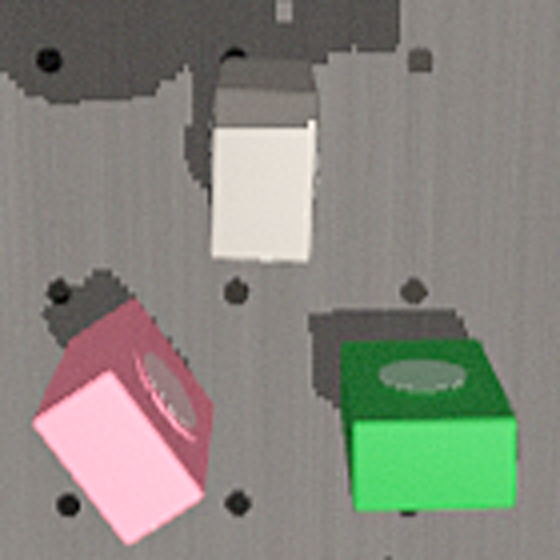

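```bash
python3 - <<'E'
from h import *
q=bp("w2",[(215+x/4,140+y/4) for x,y in [(217,87),(318,93),(309,263),(211,257)]],0.064)
print(np.round(q,4),q.mean(0),np.linalg.norm(np.diff(q,axis=0),axis=1))
e=[q[1]-q[0],q[2]-q[3]];print([np.degrees(np.arctan2(v[1],v[0])) for v in e])
e=[q[0]-q[3],q[1]-q[2]];print([np.degrees(np.arctan2(-v[0],v[1])) for v in e])
o=sensors.get_obs();print(o["eef_pos"])
E
```

```text
[[0.4082 0.3261 0.064 ]
 [0.4309 0.3247 0.064 ]
 [0.4291 0.2852 0.064 ]
 [0.4064 0.2867 0.064 ]] [0.41863604 0.30569692 0.064     ] [0.02271088 0.03953101 0.02278268]
[np.float64(-3.421699833886587), np.float64(-3.6536921803006757)]
[np.float64(-2.621891785817318), np.float64(-2.51997800778721)]
[0.42033974 0.2998655  0.3039499 ]
```

```bash
python3 -m inch '[1,5,-1.5,40,0.5, 1,5,-1.5,80,0.5, 1,5,-1.5,110,0.5, 1,5,-1.5,120,0.5, 1,5,-1.5,120,0.5, 1,5,-1.5,120,0.5]'
python3 - <<'E'
from h import *
shot("wrist","w3")
from scipy.optimize import least_squares
obs=[("wrist1",(322.6,98.5)),("scene1",(326,197)),("side1",(150+460/4,150+122/4))]
s=least_squares(lambda P:np.concatenate([pj(f,P)[0]-uv for f,uv in obs]),[.53,.09,.1]);print(s.x,s.fun)
E
```

```text
clock: 1.95
eef_pos: [0.4195, 0.3061, 0.1854]
tool_rot: [0.726, 0.688, 0.001, 0.0]
ft_force: [0.3, -0.7, 0.9]
grip_width: 0.0853
[0.5265113  0.07751687 0.12903042] [ 0.08520817 -0.06305733  0.21448426 -0.76822077  0.45738433  0.82534422]
```

View pics/w3.png

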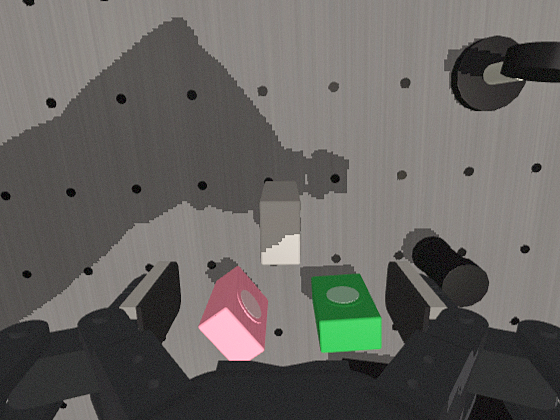

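```bash
python3 -m inch '[1,0,-0.5,30,0, 1,0,-0.5,60,0, 1,0,-0.5,80,0, 1,0,-0.5,83,0, 1,0,-0.5,83,0]'
python3 -m inch '[-1,0,0,0,0, -1,0,0,0,0, -1,0,0,0,0, -1,0,0,0,0, -1,0,0,0,0, -1,0,0,0,0, -1,0,0,0,0, -1,0,0,0,0]'
python3 - <<'E'
from h import *
shot("wrist","w4");shot("scene","s4")
a=cv2.imread("pics/s4.png")[130:270,330:510];b=cv2.imread("pics/w4.png")
cv2.imwrite("pics/s4c.png",cv2.resize(a,None,fx=4,fy=4))
E
```

```text
clock: 2.5
eef_pos: [0.4187, 0.3065, 0.102]
tool_rot: [0.725, 0.688, 0.001, 0.0]
ft_force: [-0.0, 0.8, -0.3]
grip_width: 0.0854
clock: 3.3
eef_pos: [0.4184, 0.3064, 0.1016]
tool_rot: [0.725, 0.688, 0.001, 0.0]
ft_force: [-0.7, -0.9, 5.8]
grip_width: 0.0233
```

View pics/w4.png

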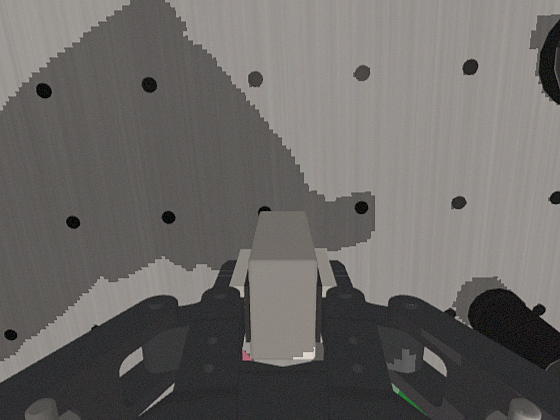

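View pics/s4c.png

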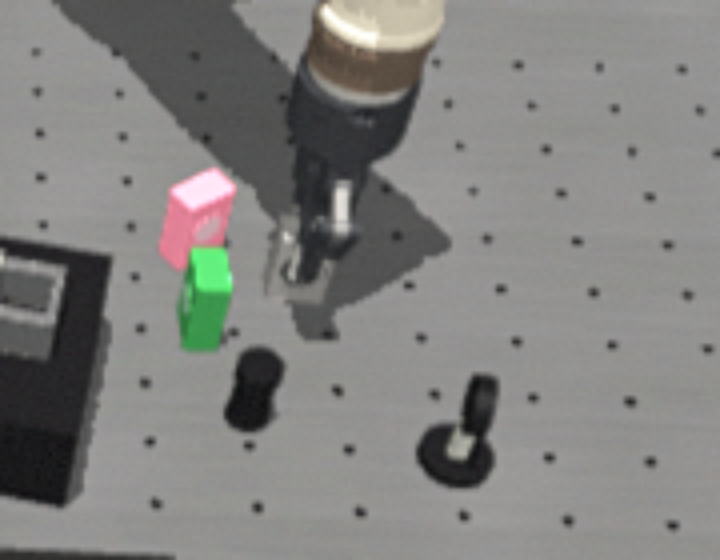

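```bash
python3 - <<'E'
from h import *
q=bp("w4",[(250,260),(316,259),(318,359),(245,360)],0.064)
print(np.round(q,4),q.mean(0),np.linalg.norm(np.diff(q,axis=0),axis=1))
o=sensors.get_obs();p=o["eef_pos"];y=np.radians(-3.1)
X=np.array([-np.sin(y),np.cos(y)]);Y=np.array([np.cos(y),np.sin(y)])
d=q.mean(0)[:2]-p[:2];print(p,d@X,d@Y)
E
python3 -m inch '[-1,0,0,-40,0, -1,0,0,-80,0, -1,0,0,-120,0, -1,0,0,-150,0, -1,0,0,-160,0, -1,0,0,-160,0]'
```

```text
[[0.4083 0.3268 0.064 ]
 [0.4304 0.326  0.064 ]
 [0.4301 0.2865 0.064 ]
 [0.4034 0.2875 0.064 ]] [0.41805737 0.30669488 0.064     ] [0.0221464  0.03949305 0.02669335]
[0.41841622 0.30635779 0.10161707] 0.0003171982491676099 -0.0003765578003045688
clock: 4.0
eef_pos: [0.4184, 0.3063, 0.2616]
tool_rot: [0.725, 0.688, 0.001, 0.0]
ft_force: [-0.1, -0.2, -1.5]
grip_width: 0.0235
```

```bash
python3 -m inch '[-1,-45,17,0,0.2, -1,-90,33,0,0.5, -1,-135,50,0,0.7, -1,-180,66,0,1, -1,-225,83,0,1.31, -1,-265,98,0,1.31, -1,-290,107,0,1.31, -1,-297,109.5,0,1.31]'
python3 -m inch '[-1,0,0,0,0, -1,0,0,0,0]'
python3 - <<'E'
from h import *
shot("wrist","w5")
o=sensors.get_obs();p=o["eef_pos"];r=o["tool_rot"]
y=-2*np.arctan2(r[0],r[1])+np.pi/2;print(p,r,np.degrees(y),o["ft_force"])
X=np.array([-np.sin(y),np.cos(y)]);Y=np.array([np.cos(y),np.sin(y)])
d=np.array([.5118,.0040])-p[:2];print(d@X,d@Y)
E
```

```text
clock: 4.8
eef_pos: [0.5111, 0.0009, 0.2578]
tool_rot: [0.772, 0.635, -0.002, -0.001]
ft_force: [0.1, 1.1, -0.3]
grip_width: 0.0237
clock: 5.0
eef_pos: [0.5109, 0.0045, 0.2594]
tool_rot: [0.771, 0.637, -0.001, -0.001]
ft_force: [-0.1, 1.2, -0.9]
grip_width: 0.0231
[0.51108733 0.00483451 0.25984737] [ 7.70353463e-01  6.37616020e-01 -7.27818377e-04 -9.07445713e-04] -10.771373866180443 [-0.28581308 -0.2034898  -1.39971225]
-0.0006866142580437509 0.0008560702423040411
```

View pics/w5.png

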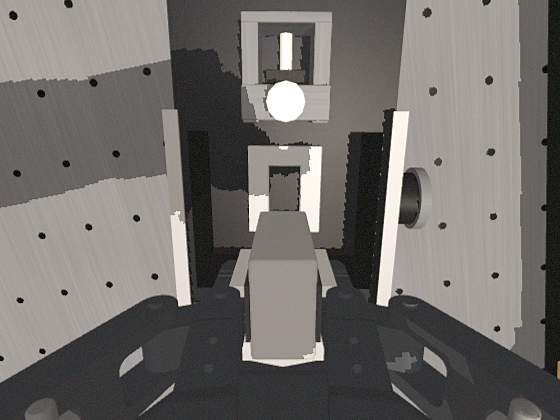

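```bash
python3 -m inch '[-1,-0.6,0.8,40,0, -1,-0.6,0.8,75,0, -1,-0.6,0.8,100,0, -1,-0.6,0.8,110,0, -1,-0.6,0.8,110,0, -1,-0.6,0.8,110,0]'
python3 - <<'E'
from h import *
shot("wrist","w6");shot("side","d6");shot("scene","s6")
o=sensors.get_obs();p=o["eef_pos"];r=o["tool_rot"]
y=-2*np.arctan2(r[0],r[1])+np.pi/2;print(p,r,np.degrees(y),o["ft_force"])
X=np.array([-np.sin(y),np.cos(y)]);Y=np.array([np.cos(y),np.sin(y)])
d=np.array([.5118,.0040])-p[:2];print(d@X,d@Y)
a=cv2.resize(cv2.imread("pics/d6.png")[140:300,200:340],None,fx=4,fy=3.7);b=cv2.resize(cv2.imread("pics/s6.png")[130:260,190:370],None,fx=3,fy=3)
cv2.imwrite("pics/d6c.png",a);cv2.imwrite("pics/s6c.png",b)
E
```

```text
clock: 5.65
eef_pos: [0.5132, 0.0036, 0.152]
tool_rot: [0.77, 0.637, 0.001, 0.001]
ft_force: [0.6, -0.2, -0.9]
grip_width: 0.0233
[0.5136608  0.00317403 0.15260295] [0.77074286 0.63714394 0.00136128 0.00109251] -10.841498461326513 [ 0.2444878   0.06461434 -2.1890132 ]
0.0004612220602365983 -0.0019829485492772266
```

View pics/w6.png

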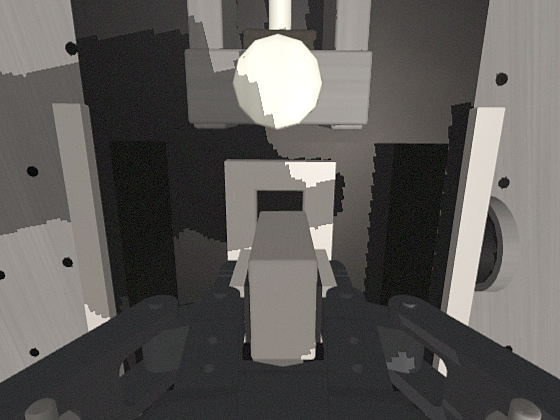

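View pics/s6c.png

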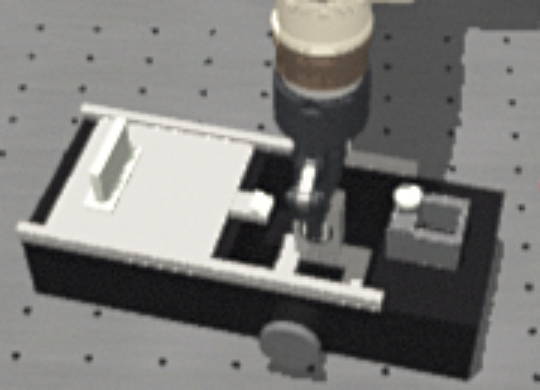

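View pics/d6c.png

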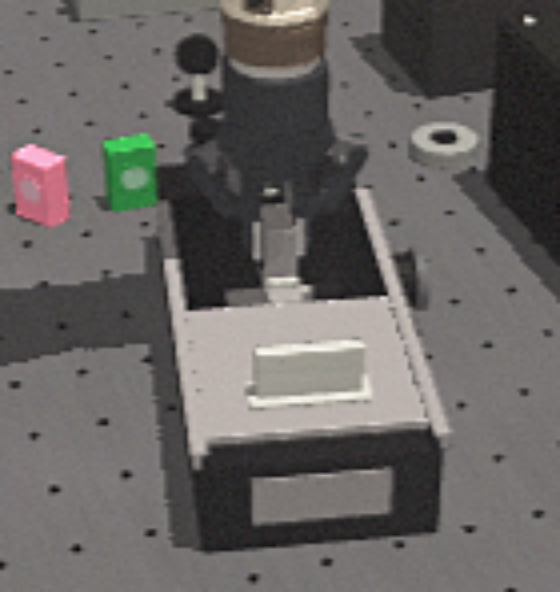

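```bash
python3 - <<'E'
from h import *
o=sensors.get_obs();p=o["eef_pos"]
y=np.radians(-10.95);X=np.array([-np.sin(y),np.cos(y)]);Y=np.array([np.cos(y),np.sin(y)])
q=bp("w6",[(226,160),(336,161),(257,190),(303,191)],0.018)
for a in q: d=a[:2]-p[:2]; print(np.round(a,4),"X",d@X,"Y",d@Y)
c=bp("w6",[(249,260),(317,260)],0.1145)
for a in c: d=a[:2]-p[:2]; print(np.round(a,4),"X",d@X,"Y",d@Y)
print(p,pj("w6",[.5118,.004,.018]))
v=np.load("w6.npz")["E"];print(np.round(v,4))
E
```

```text
[0.4882 0.0503 0.018 ] X 0.041427968106035114 Y -0.03399259985636341
[0.5518 0.0376 0.018 ] X 0.04105424643074088 Y 0.03085382118533752
[0.5024 0.0292 0.018 ] X 0.023437547704832955 Y -0.01602487691271721
[0.5295 0.0234 0.018 ] X 0.022905135140727607 Y 0.011727611201239128
[0.5056 0.0253 0.1145] X 0.020215618470120968 Y -0.012133075949336372
[0.528  0.021  0.1145] X 0.020268159719522047 Y 0.010651853301319823
[0.5136608  0.00317403 0.15260295] [[280.21675023 226.32190758]]
[[ 0.9825 -0.1806 -0.0459  0.525 ]
 [-0.1863 -0.9478 -0.2589  0.0693]
 [ 0.0032  0.263  -0.9648  0.2213]
 [ 0.      0.      0.      1.    ]]
```

```bash
python3 -m inch '[-1,0.6,-1.2,0,0, -1,0.6,-1.2,15,0, -1,0.6,-1.2,28,0, -1,0.6,-1.2,30,0, -1,0.6,-1.2,33,0, -1,0.6,-1.2,36,0, -1,0.6,-1.2,36,0]'
```

```text
clock: 6.5
eef_pos: [0.5116, 0.0038, 0.1151]
tool_rot: [0.771, 0.637, 0.0, 0.0]
ft_force: [0.0, -0.3, -1.6]
grip_width: 0.0231
```

```bash
python3 -m inch '[-1,0,0,2,0, -1,0,0,4,0, -1,0,0,5.5,0, -1,0,0,5.5,0]'
python3 - <<'E'
from h import *
shot("wrist","w7")
for i in range(1): o=sensors.get_obs();print(o["eef_pos"],o["ft_force"])
E
```

```text
clock: 6.9
eef_pos: [0.5115, 0.0038, 0.1096]
tool_rot: [0.771, 0.637, 0.0, 0.0]
ft_force: [-0.3, -0.8, 0.5]
grip_width: 0.0233
[0.5115202  0.0037705  0.10964439] [-0.43683208  0.59103094  1.8633876 ]
```

View pics/w7.png

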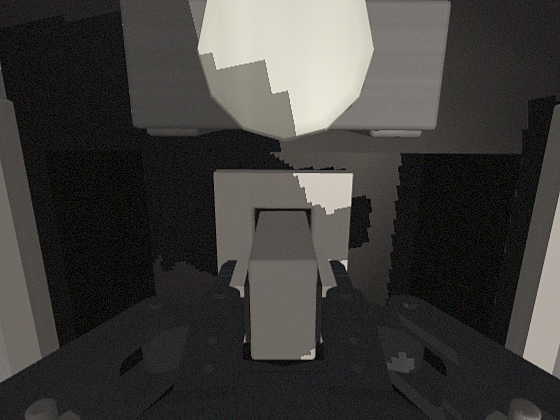

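```bash
python3 -m inch '[-1,0,0,0.5,0, 0.2,0,0,0.5,0, 0.2,0,0,0.5,0, 0.2,0,0,0.5,0, 0.2,0,0,0.5,0, 0.2,0,0,0.5,0, 0.2,0,0,0.5,0]'
python3 -m inch '[0.2,0,0,-30,0, 0.2,0,0,-70,0, 0.2,0,0,-110,0, 0.2,0,0,-130,0, 0.2,0,0,-130,0, 0.2,0,0,-130,0]'
python3 - <<'E'
from h import *
shot("wrist","w8");shot("side","d8");shot("scene","s8")
a=cv2.resize(cv2.imread("pics/d8.png")[140:300,200:340],None,fx=4,fy=3.7);b=cv2.resize(cv2.imread("pics/s8.png")[130:260,190:370],None,fx=4,fy=4)
cv2.imwrite("pics/d8c.png",a);cv2.imwrite("pics/s8c.png",b)
E
```

```text
clock: 7.65
eef_pos: [0.5114, 0.0038, 0.1088]
tool_rot: [0.771, 0.637, -0.0, -0.0]
ft_force: [0.1, 0.7, 0.5]
grip_width: 0.0514
clock: 8.25
eef_pos: [0.5114, 0.0038, 0.2389]
tool_rot: [0.771, 0.637, 0.0, 0.0]
ft_force: [0.1, 0.1, -0.3]
grip_width: 0.051
```

View pics/w8.png

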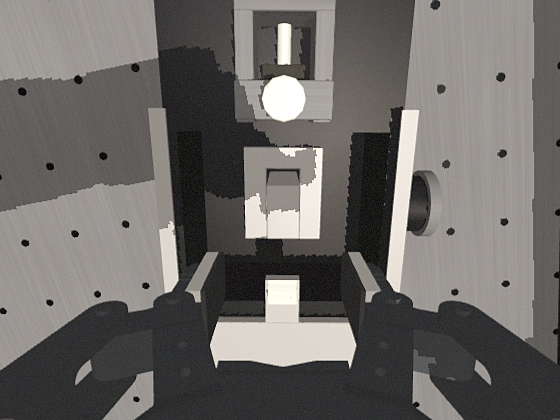

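View pics/s8c.png

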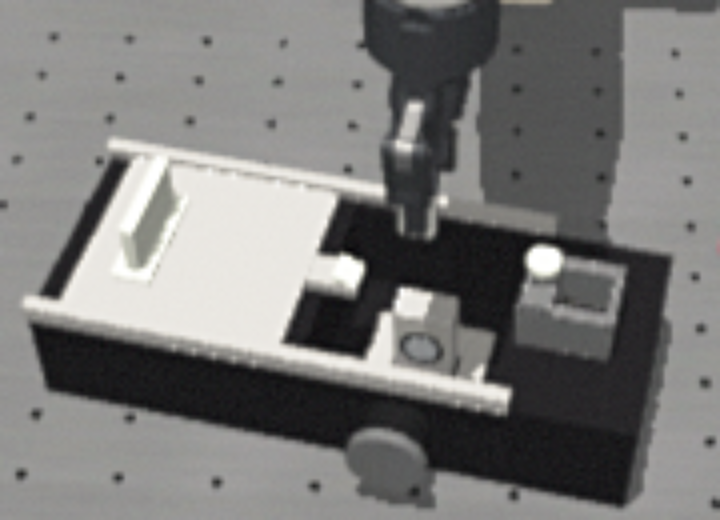

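View pics/d8c.png

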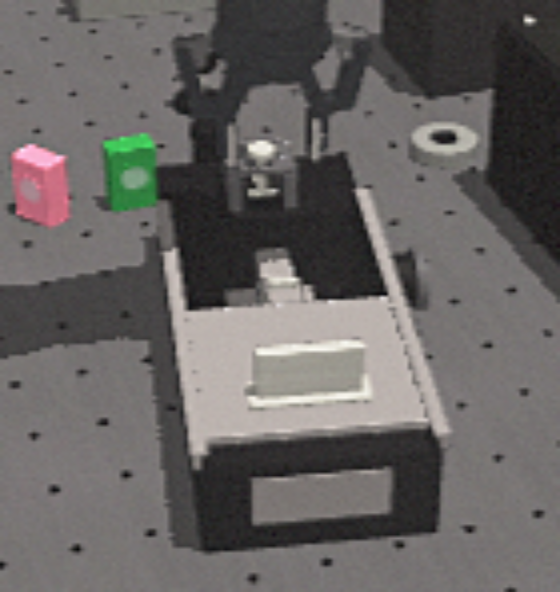

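```bash
python3 - <<'E'
from h import *
y=np.radians(-10.95);X=np.array([-np.sin(y),np.cos(y)]);Y=np.array([np.cos(y),np.sin(y)]);N=np.array([.5118,.004])
def sh(t,q):
    for a in q: d=a[:2]-N; print(t,np.round(a,4),"along x",round(d@Y,4),"along y",round(d@X,4))
sh("cas near edge",bp("w8",[(266,238),(299,238)],0.072))
S=lambda L:[(200+x/4,140+y/3.7) for x,y in L]
sh("tab side top",bp("d8",S([(253,349),(364,342)]),0.13))
sh("tab side base",bp("d8",S([(250,404),(370,396)]),0.088))
C=lambda L:[(190+x/4,130+y/4) for x,y in L]
sh("tab scene top-near-y",bp("s8",C([(121,233),(152,160)]),0.13))
sh("cas top scene",bp("s8",C([(400,287),(460,296),(458,326),(393,318)]),0.072))
a=cv2.resize(cv2.imread("pics/s8.png")[155:235,190:290],None,fx=7,fy=7,interpolation=cv2.INTER_CUBIC)
cv2.imwrite("pics/s8t.png",a)
E
```

```text
cas near edge [ 0.4958 -0.0133  0.072 ] along x -0.0125 along y -0.02
cas near edge [ 0.5194 -0.0178  0.072 ] along x 0.0116 along y -0.02
tab side top [ 0.4387 -0.1738  0.13  ] along x -0.038 along y -0.1885
tab side top [ 0.5086 -0.1894  0.13  ] along x 0.0336 along y -0.1905
tab side base [ 0.4338 -0.181   0.088 ] along x -0.0415 along y -0.1965
tab side base [ 0.5105 -0.1981  0.088 ] along x 0.0371 along y -0.1987
tab scene top-near-y [ 0.5119 -0.1914  0.13  ] along x 0.0372 along y -0.1919
tab scene top-near-y [ 0.4438 -0.1818  0.13  ] along x -0.0315 along y -0.1953
cas top scene [ 0.4973 -0.0145  0.072 ] along x -0.0107 along y -0.0209
cas top scene [0.5035 0.0255 0.072 ] along x -0.0122 along y 0.0195
cas top scene [0.5298 0.0249 0.072 ] along x 0.0137 along y 0.0239
cas top scene [ 0.5249 -0.0176  0.072 ] along x 0.0169 along y -0.0188
```

View pics/s8t.png

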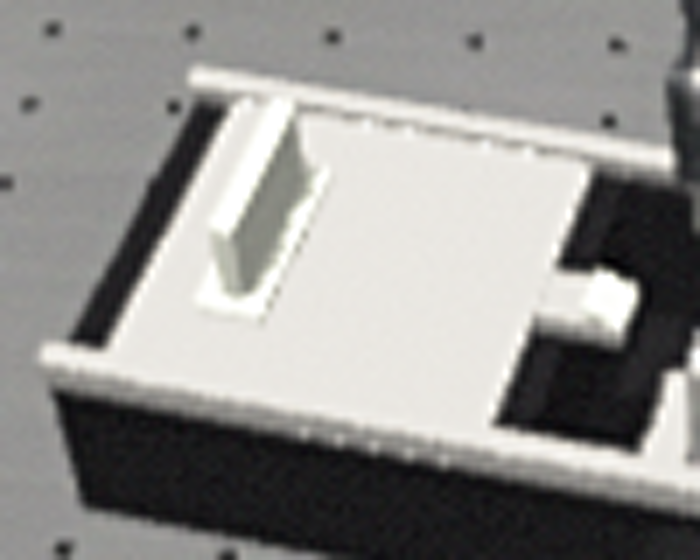

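```bash
python3 -m inch '[-1,-40,0,0,0, -1,-80,0,0,0, -1,-120,0,0,0, -1,-160,0,0,0, -1,-195,0,0,0, -1,-215,0,0,0, -1,-224,0,0,0, -1,-224,0,0,0]'
python3 -m inch '[-1,0,0,20,0, -1,0,0,40,0, -1,0,0,52,0, -1,0,0,54,0, -1,0,0,54,0, -1,0,0,54,0]'
python3 - <<'E'
from h import *
shot("wrist","w9");shot("side","d9");shot("scene","s9")
a=cv2.resize(cv2.imread("pics/d9.png")[140:300,200:340],None,fx=4,fy=3.7);b=cv2.resize(cv2.imread("pics/s9.png")[130:260,190:370],None,fx=4,fy=4)
cv2.imwrite("pics/d9c.png",a);cv2.imwrite("pics/s9c.png",b)
y=np.radians(-10.95);X=np.array([-np.sin(y),np.cos(y)]);Y=np.array([np.cos(y),np.sin(y)]);N=np.array([.5118,.004])
o=sensors.get_obs();d=o["eef_pos"][:2]-N;print(d@X,d@Y,o["ft_force"])
E
```

```text
clock: 9.2
eef_pos: [0.4686, -0.2168, 0.2378]
tool_rot: [0.771, 0.636, -0.0, -0.001]
ft_force: [-0.1, 0.3, 0.2]
grip_width: -0.0002
clock: 9.8
eef_pos: [0.4699, -0.2161, 0.1857]
tool_rot: [0.771, 0.637, 0.0, 0.001]
ft_force: [0.2, -0.5, 0.1]
grip_width: 0.0002
-0.2243299968510144 0.0005626347136316983 [ 0.13692695 -0.00498614  0.75496464]
```

View pics/w9.png

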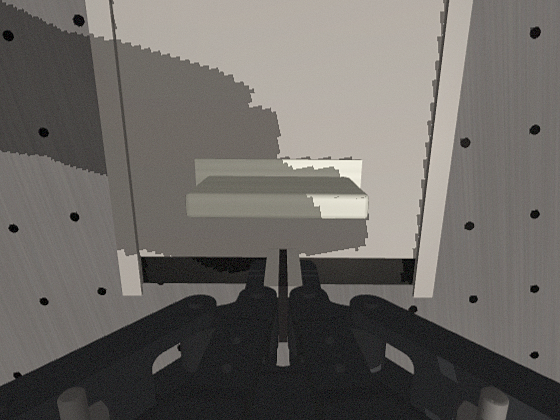

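View pics/s9c.png

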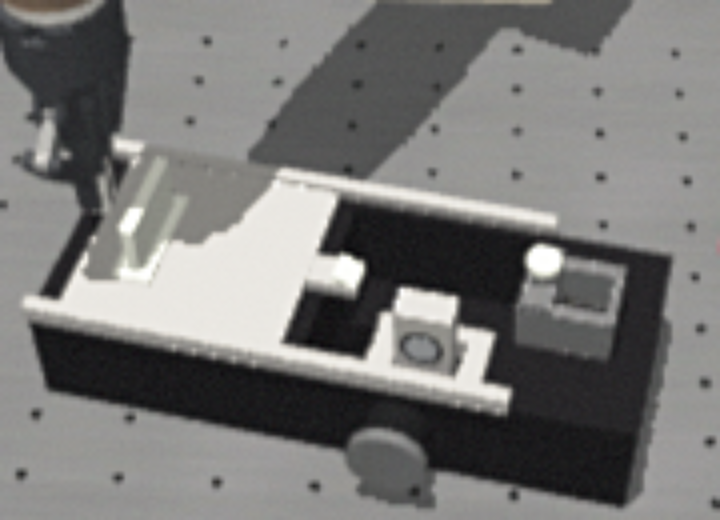

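View pics/d9c.png

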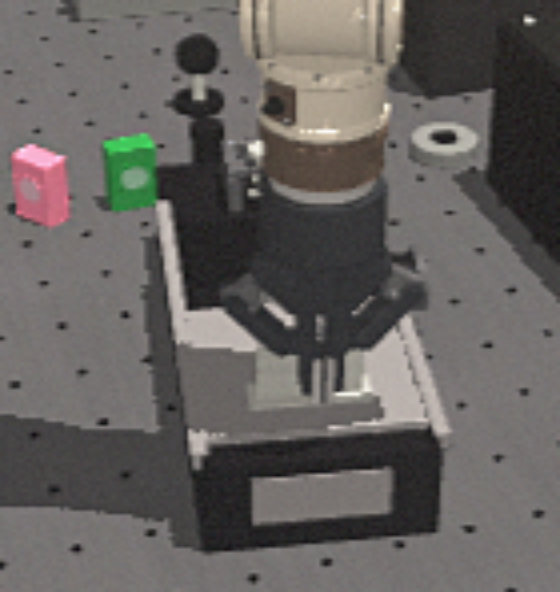

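```bash
python3 -m inch '[-1,5,0,0,0, -1,10,0,0,0, -1,14,0,0,0, -1,17,0,0,0, -1,20,0,0,0, -1,23,0,0,0, -1,26,0,0,0, -1,29,0,0,0]'
python3 -m inch '[-1,5,0,0,0, -1,10,0,0,0, -1,15,0,0,0, -1,20,0,0,0, -1,25,0,0,0, -1,30,0,0,0, -1,35,0,0,0, -1,40,0,0,0]'
python3 -m inch '[-1,5,0,0,0, -1,10,0,0,0, -1,15,0,0,0, -1,20,0,0,0, -1,25,0,0,0, -1,30,0,0,0, -1,33,0,0,0, -1,36,0,0,0]'
python3 - <<'E'
from h import *
shot("wrist","w10");shot("side","d10");shot("scene","s10")
b=cv2.resize(cv2.imread("pics/s10.png")[130:260,190:370],None,fx=4,fy=4)
cv2.imwrite("pics/s10c.png",b)
y=np.radians(-10.95);X=np.array([-np.sin(y),np.cos(y)]);Y=np.array([np.cos(y),np.sin(y)]);N=np.array([.5118,.004])
o=sensors.get_obs();d=o["eef_pos"][:2]-N;print(d@X,d@Y,o["ft_force"])
E
```

```text
clock: 10.75
eef_pos: [0.4747, -0.1877, 0.185]
tool_rot: [0.771, 0.637, -0.0, 0.0]
ft_force: [-0.6, -1.3, 0.0]
grip_width: 0.0001
clock: 11.55
eef_pos: [0.4825, -0.1481, 0.185]
tool_rot: [0.771, 0.637, 0.0, 0.0]
ft_force: [1.9, -2.1, 0.2]
grip_width: 0.0002
clock: 12.35
eef_pos: [0.4889, -0.1127, 0.1849]
tool_rot: [0.771, 0.637, -0.0, -0.0]
ft_force: [0.6, -1.4, 1.3]
grip_width: -0.0003
-0.11875355974635306 -0.0006422100686071732 [-0.41454026 -0.51258818  0.02033912]
```

View pics/s10c.png

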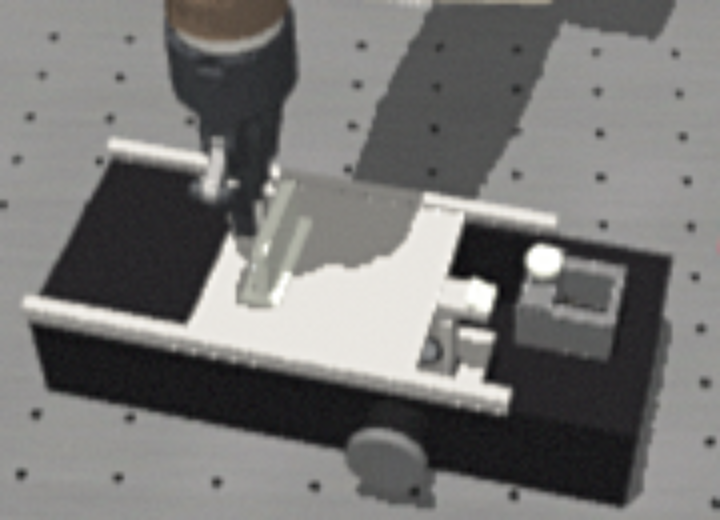

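View pics/w10.png

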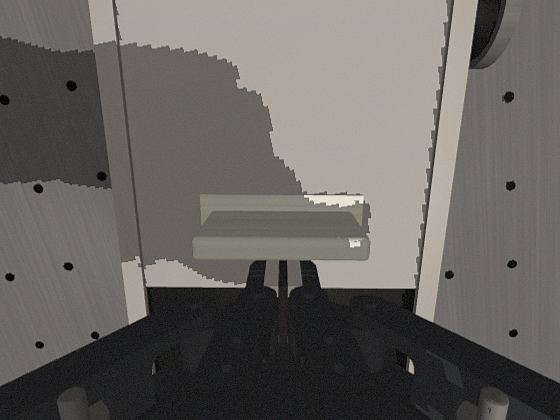

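```bash
python3 -m inch '[-1,4,0,0,0, -1,8,0,0,0, -1,12,0,0,0, -1,16,0,0,0, -1,20,0,0,0, -1,24,0,0,0, -1,27,0,0,0, -1,30,0,0,0]'
python3 -m inch '[-1,1.5,0,0,0, -1,3,0,0,0, -1,4.5,0,0,0, -1,6,0,0,0]'
python3 - <<'E'
from h import *
shot("scene","s11");shot("side","d11")
b=cv2.resize(cv2.imread("pics/s11.png")[170:235,270:370],None,fx=7,fy=7,interpolation=cv2.INTER_CUBIC)
cv2.imwrite("pics/s11c.png",b)
E
```

```text
clock: 13.3
eef_pos: [0.4947, -0.0833, 0.1848]
tool_rot: [0.771, 0.637, -0.0, -0.0]
ft_force: [-1.0, -1.9, -0.9]
grip_width: 0.0003
clock: 13.7
eef_pos: [0.4957, -0.0784, 0.185]
tool_rot: [0.771, 0.637, -0.001, 0.001]
ft_force: [-2.3, -5.9, -0.3]
grip_width: 0.0004
```

View pics/s11c.png

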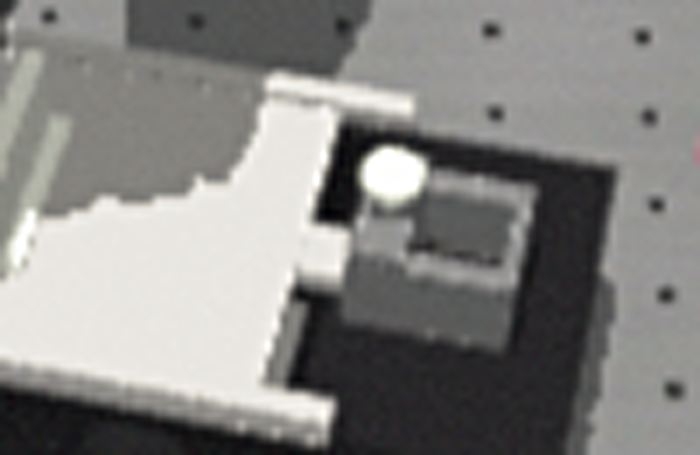

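The tongue is entering the keeper and the force is about 6 N, so it's on the ramp. From here I'll go in small steps.

```bash
for i in 1; do python3 -m inch '[-1,0.5,0,0,0, -1,1,0,0,0, -1,1,0,0,0]'; done
python3 -m inch '[-1,0.5,0,0,0, -1,1,0,0,0, -1,1,0,0,0]'
```

```text
clock: 14.1
eef_pos: [0.496, -0.0769, 0.1849]
tool_rot: [0.771, 0.637, -0.0, 0.0]
ft_force: [-1.0, -4.7, -1.6]
grip_width: -0.0
clock: 14.4
eef_pos: [0.4962, -0.0758, 0.1849]
tool_rot: [0.771, 0.637, 0.0, 0.0]
ft_force: [-2.0, -5.0, -0.6]
grip_width: -0.0001
```

```bash
python3 -m inch '[-1,0.5,0,0,0, -1,1,0,0,0, -1,1.5,0,0,0, -1,2,0,0,0]'
python3 -m inch '[-1,0.5,0,0,0, -1,1,0,0,0, -1,1,0,0,0]'
```

```text
clock: 14.8
eef_pos: [0.4966, -0.074, 0.1849]
tool_rot: [0.771, 0.637, -0.0, 0.0]
ft_force: [-1.3, -5.1, -1.8]
grip_width: 0.0
clock: 15.1
eef_pos: [0.4968, -0.073, 0.1849]
tool_rot: [0.771, 0.637, -0.0, 0.0]
ft_force: [-2.4, -5.1, -1.7]
grip_width: 0.0
```

```bash
python3 -m inch '[-1,0.5,0,0,0, -1,1,0,0,0, -1,1.5,0,0,0, -1,1.5,0,0,0]'
python3 -m inch '[-1,0.5,0,0,0, -1,1,0,0,0, -1,1,0,0,0]'
```

```text
clock: 15.5
eef_pos: [0.4971, -0.0715, 0.1849]
tool_rot: [0.771, 0.637, -0.0, 0.0]
ft_force: [-1.1, -5.4, -1.6]
grip_width: 0.0001
clock: 15.8
eef_pos: [0.4974, -0.07, 0.1849]
tool_rot: [0.771, 0.637, 0.0, -0.0]
ft_force: [-1.5, -3.6, -0.9]
grip_width: -0.0
```

```bash
python3 -m inch '[-1,0.5,0,0,0, -1,1,0,0,0, -1,1,0,0,0]'
python3 -m inch '[-1,0.5,0,0,0, -1,1,0,0,0, -1,1,0,0,0]'
```

```text
clock: 16.1
eef_pos: [0.4976, -0.0691, 0.1849]
tool_rot: [0.771, 0.637, 0.0, -0.0]
ft_force: [-0.5, -2.2, -1.0]
grip_width: -0.0001
clock: 16.4
eef_pos: [0.4977, -0.0684, 0.1849]
tool_rot: [0.771, 0.637, 0.0, 0.0]
ft_force: [0.1, -2.7, -1.3]
grip_width: -0.0001
```

```bash
python3 - <<'E'
from h import *
shot("scene","s12");shot("side","d12")
b=cv2.resize(cv2.imread("pics/s12.png")[170:235,270:370],None,fx=7,fy=7,interpolation=cv2.INTER_CUBIC)
cv2.imwrite("pics/s12c.png",b)
E
```

```text
(no output)
```

View pics/s12c.png

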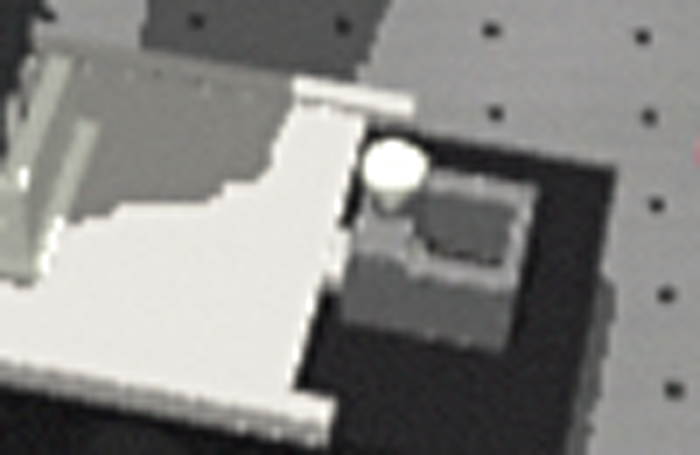

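The bolt is now up (knob at 393,165 against 393,172 before) and the push has dropped to friction only. Next comes the buffer.

```bash
python3 -m inch '[-1,0.5,0,0,0, -1,1,0,0,0, -1,1,0,0,0]'
python3 -m inch '[-1,0.5,0,0,0, -1,1,0,0,0, -1,1,0,0,0]'
```

```text
clock: 16.8
eef_pos: [0.4978, -0.0676, 0.1849]
tool_rot: [0.771, 0.637, -0.0, 0.0]
ft_force: [0.5, -3.8, -1.8]
grip_width: -0.0005
clock: 17.1
eef_pos: [0.498, -0.0667, 0.1849]
tool_rot: [0.771, 0.637, -0.0, 0.0]
ft_force: [0.1, -5.5, -0.9]
grip_width: 0.0
```

```bash
python3 -m inch '[-1,0.5,0,0,0, -1,1,0,0,0, -1,1,0,0,0]'
python3 -m inch '[-1,0.5,0,0,0, -1,1,0,0,0, -1,1,0,0,0]'
```

```text
clock: 17.4
eef_pos: [0.4981, -0.066, 0.1849]
tool_rot: [0.771, 0.637, -0.0, 0.001]
ft_force: [-0.4, -6.2, -1.8]
grip_width: -0.0001
clock: 17.7
eef_pos: [0.4983, -0.0652, 0.1849]
tool_rot: [0.771, 0.637, -0.001, 0.001]
ft_force: [0.2, -6.1, -1.9]
grip_width: 0.0002
```

```bash
python3 -m inch '[-1,0.5,0,0,0, -1,1,0,0,0, -1,1,0,0,0]'
python3 -m inch '[-1,0.5,0,0,0, -1,1,0,0,0, -1,1,0,0,0]'
```

```text
clock: 18.0
eef_pos: [0.4984, -0.0643, 0.1849]
tool_rot: [0.771, 0.637, -0.001, 0.001]
ft_force: [0.7, -6.8, -1.1]
grip_width: 0.0002
clock: 18.3
eef_pos: [0.4987, -0.0633, 0.185]
tool_rot: [0.771, 0.637, -0.001, 0.001]
ft_force: [-0.7, -5.1, -0.8]
grip_width: 0.0001
```

```bash
python3 -m inch '[-1,0,0,0,0, -1,0,0,0,0]'; python3 - <<'E'
from h import *
shot("scene","s13");shot("wrist","w13")
b=cv2.resize(cv2.imread("pics/s13.png")[170:235,270:370],None,fx=7,fy=7,interpolation=cv2.INTER_CUBIC)
cv2.imwrite("pics/s13c.png",b)
E
```

```text
clock: 18.5
eef_pos: [0.4987, -0.0633, 0.185]
tool_rot: [0.771, 0.637, -0.001, 0.001]
ft_force: [0.3, -6.9, -1.4]
grip_width: -0.0
```

View pics/s13c.png

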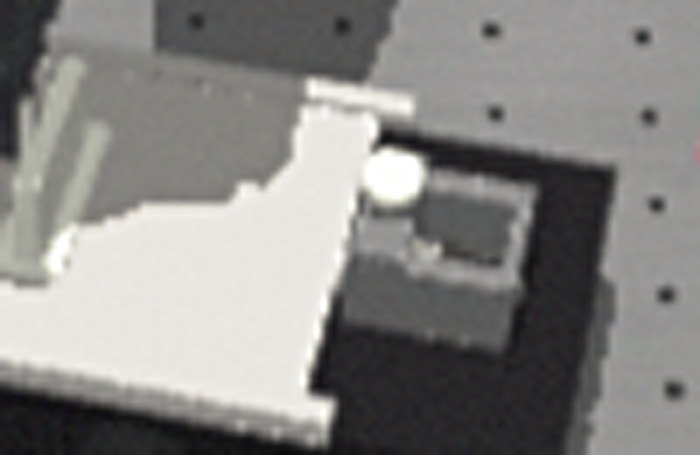

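View pics/w13.png

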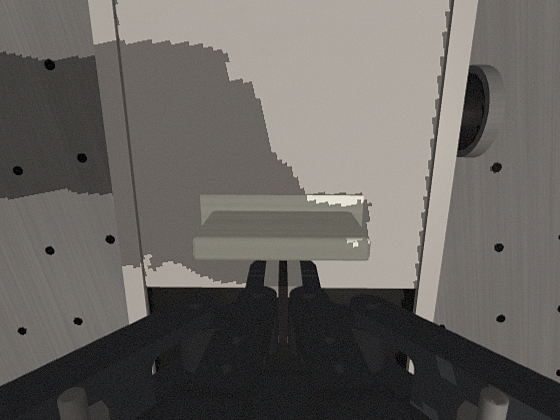

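The knob is down again (393,175), with the tongue behind the bolt, so it looks clicked. I'll back off gently and check that the guard stays.

```bash
python3 -m inch '[-1,0,0,0,0, -1,-1,0,0,0, -1,-2,0,0,0, -1,-4,0,0,0, -1,-6,0,0,0, -1,-10,0,0,0, -1,-14,0,0,0, -1,-18,0,0,0]'
python3 -m inch '[-1,-4,0,0,0, -1,-4,0,0,0]'
python3 - <<'E'
from h import *
shot("scene","s14");shot("wrist","w14")
b=cv2.resize(cv2.imread("pics/s14.png")[170:235,270:370],None,fx=7,fy=7,interpolation=cv2.INTER_CUBIC)
cv2.imwrite("pics/s14c.png",b)
E
```

```text
clock: 19.4
eef_pos: [0.4952, -0.0805, 0.1849]
tool_rot: [0.771, 0.637, 0.0, -0.0]
ft_force: [-0.5, 0.1, 0.1]
grip_width: -0.0
clock: 19.6
eef_pos: [0.4944, -0.0847, 0.1849]
tool_rot: [0.771, 0.637, -0.0, -0.0]
ft_force: [-0.2, -0.1, -0.6]
grip_width: -0.0002
```

View pics/s14c.png

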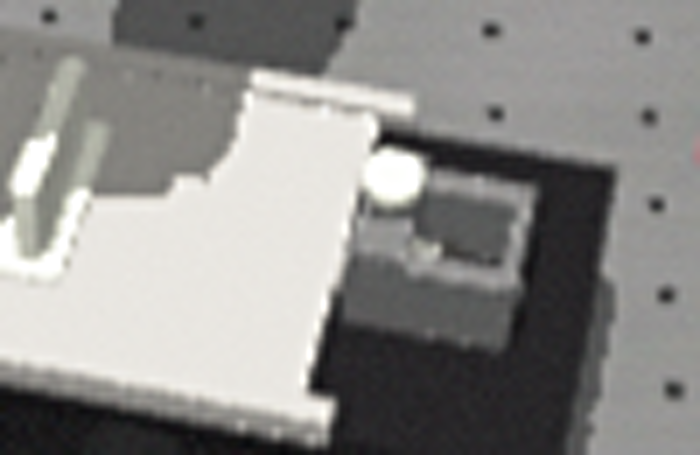

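View pics/w14.png

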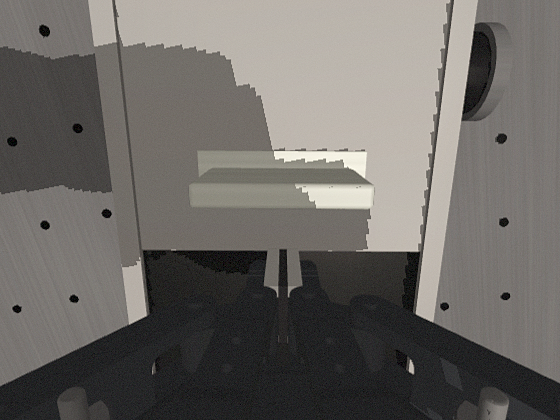

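```bash
python3 -m inch '[-1,-10,0,-10,0, -1,-15,0,-40,0, -1,-15,0,-70,0, -1,-15,0,-80,0, -1,-15,0,-80,0, -1,-15,0,-80,0]'
python3 - <<'E'
from h import *
shot("scene","s15");shot("side","d15")
a,b=[cv2.resize(cv2.imread("pics/s%d.png"%i)[170:235,270:370],None,fx=5,fy=4.5,interpolation=cv2.INTER_CUBIC) for i in (14,15)]
cv2.imwrite("pics/s15c.png",np.vstack([a,b]))
b=cv2.resize(cv2.imread("pics/d15.png")[140:300,200:340],None,fx=4,fy=3.7)
cv2.imwrite("pics/d15c.png",b)
print(sensors.get_obs()["ft_force"])
E
```

```text
clock: 20.3
eef_pos: [0.4913, -0.0989, 0.2643]
tool_rot: [0.771, 0.637, -0.0, -0.0]
ft_force: [0.3, -0.6, 0.1]
grip_width: 0.0001
[-0.6972411   0.15288907  0.27704051]
```

View pics/s15c.png

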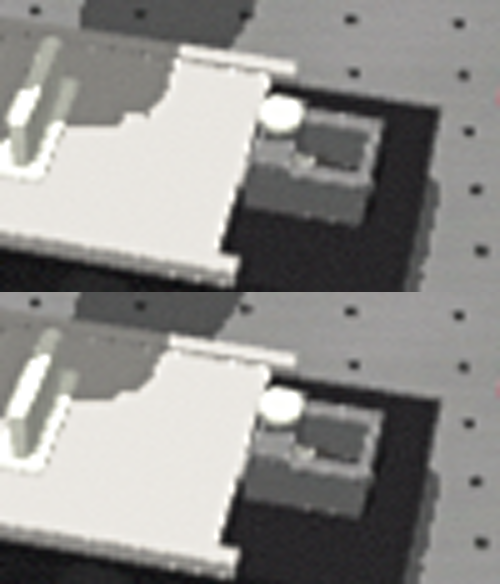

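View pics/s15.png

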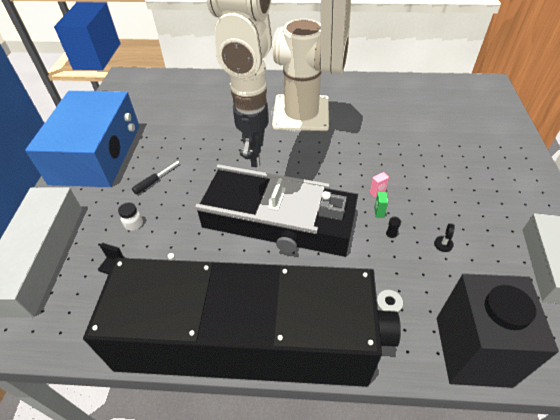

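The guard didn't move between the two pictures, the bolt is down, the arm is clear and the bystanders look unmoved. I'm handing the job in.

```bash
python3 -c "
from workcell import order; print(order.job_done())"
```

```text
the job is handed in; nothing more can be done
None
```

The cassette is in the nest and the guard is shut and held by the bolt. I handed the job in at about 20 s on the robot's clock; no verdict was reported.

- **Cassette:** I gripped the grey cassette, leaving the pink and green look-alikes alone, and let it go in the nest. In the pictures before the guard closed it stood within about 1 mm of the nest's middle by the wrist camera, 1–2 mm by the rougher scene view. Its top matched the seated height of 72 mm. With the guard shut over it, I could not check it again.
- **Guard:** I pushed the tab with shut fingers, in about 1 mm steps near the end. The push was about 5–6 N on the ramp, fell to 2–3 N with the bolt up, then rose to about 7 N on the buffer. The knob then dropped back down.
- **Last checks:** After I backed off, the guard had not moved between two pictures, the knob was down and the wrist force was about zero. The bystanders looked unmoved by eye; I did not measure them.
- **Disagreement:** The sensed push at the click was about 7 N, not the 11 N in the description. The force readings were noisy, about 1 N either way. I took the guard staying put against the buffer as proof of the latch. I had no reading of the buffer's squeeze or the guard's opening.

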